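Load a round post into the V of a drilling jig and clamp it

TASK

Slide the jig's red clamp jaw back, stand the pale round post upright on the jig's base plate a couple of centimetres in front of the blue V, and slide it along the plate into the V until it settles centred against both faces; let go of it while the jaw is still clearly open. Then slide the jaw shut, snug against the post, so that the post stays upright and fully home in the V. Do not knock the post over, and leave the dark post, the glue bottle, the offcut and the mallet where they are.

Things in the scene. Friction and masses are not known exactly. Their poses are not given: they have to be found in the camera images.
- jig: Drilling jig fixed to the bench. Origin on the bench, straight below the axis of a fully seated pale post. x points out of the open blue V towards the red jaw, z up. Dark waxed (slick) base plate 12 mm thick, x = -90 to 180, y = -65 to 65 mm. The jaw slides along x between two steel rails, 10 mm high on the plate, x = 38 to 178, |y| = 47 to 57 mm.
- seat (a point): Point on the plate's top (12 mm above the bench) where the centre of the pale post's foot belongs when it touches both V faces. Jig axes: the two upright faces stand at 45 degrees to x, meet at x = -39.6 mm and end at x = 1.4, y = +/-41 mm; their tops are at z = 52 mm; the V's backs reach x = -75, y = +/-54 mm.
- jaw (a joint): Sliding red jaw, m: 0 = its cork face touches a fully seated pale post (28 mm in front of the seat); grows as it moves away from the V along the jig's x, up to 0.085; with no post it can go to -0.012. It stays where it is left; sliding takes about 3 N. Block 40 mm along x behind the cork face, 60 mm wide, top at z = 57 mm.
- jaw_grip (a point): Point on the axis of the jaw's upright black round handle, 24 mm diameter, standing from z = 57 to 105 mm; the point is at z = 90 mm, 24 mm behind the cork face (away from the V).
- post: Pale beech round post, 56 mm diameter, 120 mm long, 0.15 to 0.3 kg, standing upright on the stock board at the start. Origin at the centre of its lower end, z along its axis. Friction on the jig's plate and V about 0.25: pushed or swinging high up it may tilt instead of sliding.
- board: Grey square stock board, fixed, 180 x 180 x 10 mm, origin at the centre of its underside. Pale post, dark post, glue bottle and offcut stand on it, one at each corner of a square of about 85 mm pitch aligned with the board, in any order.
- dark_post: Bystander: dark round post, 46 mm diameter, 120 mm long, standing. Origin at the centre of its foot.
- glue: Bystander: yellow glue bottle with a red cap, 54 mm diameter, 125 mm high, standing. Origin at the centre of its foot.
- offcut: Bystander: square plywood offcut 44 x 44 x 115 mm standing on end. Origin at the centre of its foot.
- mallet: Bystander: wooden mallet lying on the bench behind the V. Origin on the bench; handle 24 mm diameter along its y from -110 mm to the head; head from y = 55 to 115 mm, 100 mm wide (x), 55 mm high.

How it is judged:
On the way, in this order (a step that is already met when the one before it is completed fails the run):
1. the pale post stands upright on the jig's base plate in front of the V, between V and jaw, not yet home (more than 5 mm out) (z of post in the frame of jig between 0.009 and 0.015 m and x of post in the frame of jig between 0.005 and 0.06 m and y of post in the frame of jig between -0.03 and 0.03 m and angle between post's own z axis and vertical below 0.12 rad), for 0.1 s.
2. the post is home in the V against both faces (within 2.5 mm), upright and let go, with the jaw still more than 6 mm open (horizontal distance between post and seat below 0.0025 m and z of post in the frame of jig below 0.015 m and angle between post's own z axis and vertical below 0.04 rad and contact force between the fingers and post below 0.1 N and value of joint jaw above 0.006 m), for 0.2 s.
At the end, for the whole second after the job is handed in: The pale post stands upright (within 0.04 rad) on the base plate, its axis within 2.5 mm of the seated position against both V faces, at rest, and the jaw is shut against it (joint below 3 mm) (horizontal distance between post and seat below 0.0025 m and z of post in the frame of jig below 0.015 m and angle between post's own z axis and vertical below 0.04 rad and value of joint jaw below 0.003 m and linear speed of post below 0.01 m/s); the robot touches nothing.
It fails at once if the pale post is knocked over or badly tilted (angle between post's own z axis and vertical above 0.5 rad).
It fails at once if a bystander is shifted by more than 25 mm or knocked over (distance of any of dark_post, glue, offcut, mallet from where it was at the start of the episode above 0.025 m or angle between any of dark_post, glue, offcut's own z axis and vertical above 0.5 rad).
It also fails if it takes over 64 s, if anything falls off the work surface, if the arm or the gripper's body presses on something with over 40 N, if the wrist force passes 120 N, or if a joint passes its speed limit or range.

ROBOT

A 6-joint arm with a two-finger parallel gripper is mounted at the origin on the work surface. World frame = base frame: x ahead of the robot, y to its left, z up, the work surface at z = 0. Lengths are in m, angles in rad, forces in N, time in s.
With the tool pointing down it reaches from about 0.375 to 0.9 m from the base axis. Payload 3.1 kg.
Tool frame: the origin (TCP) lies between the finger pads; the fingertips stand 22 mm ahead of it and the grasp point (between the pads) lies 3 mm ahead of it; z points along the fingers, y is the line along which they close (so a half turn about z gives the same grasp; the last joint's range is limited). The gripper opens to 87 mm and grips with 3 to 60 N. Pads are 19 mm wide; open, the fingers measure 117 mm over their backs; the gripper's body (75 mm by 190 mm) begins 51 mm behind the grasp point.
Start: joints at [0.932, 0.527, 1.433, -0, 1.181, -0.178], TCP at [0.277, 0.56, 0.245] pointing down, gripper open.
Joint ranges: [-3.08, 3.08], [-0.75, 2.2], [0.22, 2.44], [-1.43, 4.57], [0, 2.65], [-2.85, 2.85]. Speed limits (rad/s): [2.79, 2.79, 3.14, 3.14, 3.14, 3.14].

INTERFACE

Orientations are given as a unit quaternion [x, y, z, w].
In Python, from rig import get_obs, camera, get_calibration, hand_in, cut_out gives the robot as it stands.
- The arm moves only by the shell command python3 -m inch 'ROWS' [OPENING] [FORCE]. ROWS is JSON, one flat list of numbers, 6 for each row, row after row: the shift along the tool's x, y, z scaled (see below), then the turn, a rotation vector about the tool's x, y, z scaled (see below). A call has 1 to 20 rows; each row is the pose to reach, as a shift and turn from the pose commanded when the call began, along the tool's axes at that moment; what a row does not reach only later rows make up. The controller multiplies each number of a shift by 0.08 m and each number of a turn by 90 degrees. A row lasts 1/12 s, in which the tool goes at most 41.7 mm and 7.16 degrees, less where a joint would pass 70% of its speed; a pose out of reach is approached as far as the arm can. A call with a number of a shift or a turn outside -1 to 1 is refused whole. A call with a gripper value outside its range is refused whole. OPENING is the finger opening in mm, from 0 to 87, set as the call begins (- or left out, the last holds). The fingers move at their own pace and stop on an object; FORCE is the grip in N (left out, the last holds). Time passes only in rows, so rows that repeat a pose let the fingers close. It gives the time, the measured TCP pose, the force, the opening and the grip force at its end, in the units of the state.
- get_obs(): the state, without advancing time (a new reading comes with each control period).
- camera(name): name is "side" or "top" or "wrist"; returns the picture (400x640x3 uint8, red, green, blue); there is no depth.
- get_calibration(name): a dict with "vertical_fov" (degrees; the focal length in pixels is half the picture's height over the tangent of half this angle, whatever the lens; pixels are square), "cx", "cy" (the principal point, pixels), "D" ([k1, k2, p1, p2, k3] as OpenCV has them; the pictures are not rectified), "T" (4x4, takes a point from camera to world coordinates). Camera axes: x right, y down, z forward; pixel columns grow to the right and rows downward; lengths in m; the calibration is good to about 2 mm. A picture is of the moment at which its call begins: read the wrist's pose just before it. get_calibration takes no time and is no camera call; for the wrist camera it gives the pose at the moment of the call.
- hand_in(): hands the job in; it is judged then, once.
Trained networks look in the newest picture that a camera, given by its name, has taken for a name from the list of things; names that differ only in an ending like _2 or _b are one class to them, and where a whole thing is asked for, a point or a joint stands for the part that bears it (a point fixed in the world has none). Each returns a list of dicts, best first, with "conf" (0 to 1); they miss things now and then, are a little off and sometimes report something else, mostly with a low value. They report only what shows in the picture. A call takes as long as a camera call.
- cut_out(camera, thing): "region" (400x640 bool, what is visible of it) and "bbox" ([left, top, right, bottom] in pixels, round what is visible of it).
The state is a dict: "time": time; "q": joint angles; "joint_velocities": joint speeds; "joint_torque": joint torques, N m; "position": TCP position; "tool_rot": TCP orientation; "ft_force": force on the tool from outside, world axes, zero at the start; "moment": the same for the moment, N m; "grip_width": finger opening in m; "grip_force": force on a finger pad.
Only numpy, scipy, OpenCV 4.12 (cv2) and the standard library are available. Lean on these libraries where they do the work, as an engineer would, in place of code of your own. Each camera call takes 0.05 s, during which the arm holds its last target. There are 200 camera calls.

## Working session

There is one attempt and no reset: what is moved stays moved. The work goes in short steps, Python scripts to look and compute and a shell command to move; the robot and the scene stay as the last step left them, time stands still between calls to the robot, and variables do not carry over. Pictures are saved under pics/ and viewed, at most 10 in all, crops included, and the job is handed in when it is done.

```bash
ls; mkdir -p pics; cat > h.py <<'E'
import numpy as np, cv2
from rig import get_obs, camera, get_calibration, hand_in, cut_out
def cal(n):
    c=get_calibration(n); f=200/np.tan(np.radians(c["vertical_fov"])/2)
    return np.array([[f,0,c["cx"]],[0,f,c["cy"]],[0,0,1]]),np.array(c["D"],float),np.array(c["T"])
def ray(n,uv,z):
    K,D,T=cal(n); p=cv2.undistortPoints(np.array(uv,float).reshape(-1,1,2),K,D).reshape(-1,2)
    d=np.c_[p,np.ones(len(p))]@T[:3,:3].T; o=T[:3,3]
    return o+d*((z-o[2])/d[:,2])[:,None]
def proj(n,P):
    K,D,T=cal(n); Ti=np.linalg.inv(T)
    return cv2.projectPoints(np.array(P,float).reshape(-1,1,3),cv2.Rodrigues(Ti[:3,:3])[0],Ti[:3,3],K,D)[0].reshape(-1,2)
E
python3 - <<'E'
from h import *
o=get_obs();print(o["position"],o["tool_rot"],o["time"])
ims={}
for n in ("top","side"):
    im=camera(n);cv2.imwrite(f"pics/{n}0.png",im[...,::-1])
    print(n,cal(n)[2].round(3).tolist())
    for t in ("jig","jaw","jaw_grip","post","board","dark_post","glue","offcut","mallet"):
        r=cut_out(n,t); print(t,[(round(x["conf"],2),np.round(x["bbox"]).tolist(),int(x["region"].sum())) for x in r[:2]])
E
```

```text
pics
[0.27690745 0.55955888 0.24357058] [ 2.27875773e-01  9.73689623e-01 -9.82197612e-04 -4.31096077e-04] 0.0
top [[0.012, -0.994, 0.106, 0.479], [-1.0, -0.012, 0.006, 0.009], [-0.005, -0.106, -0.994, 1.137], [0.0, 0.0, 0.0, 1.0]]
jig [(0.62, [361.0, 178.0, 432.0, 298.0], 6359)]
jaw [(0.64, [375.0, 232.0, 415.0, 252.0], 635)]
jaw_grip [(0.82, [380.0, 231.0, 418.0, 254.0], 625)]
post [(0.62, [188.0, 227.0, 226.0, 257.0], 817)]
board [(0.58, [185.0, 171.0, 277.0, 263.0], 3241)]
dark_post [(0.95, [186.0, 190.0, 217.0, 215.0], 587)]
glue [(0.65, [236.0, 216.0, 264.0, 243.0], 536), (0.59, [375.0, 233.0, 415.0, 253.0], 671)]
offcut [(0.76, [224.0, 178.0, 254.0, 205.0], 648)]
mallet [(0.57, [369.0, 134.0, 466.0, 185.0], 2056)]
side [[-0.871, -0.357, 0.338, 0.308], [-0.491, 0.643, -0.587, 0.471], [-0.008, -0.677, -0.736, 0.646], [0.0, 0.0, 0.0, 1.0]]
jig [(0.69, [324.0, 137.0, 442.0, 218.0], 4648)]
jaw [(0.72, [376.0, 144.0, 406.0, 191.0], 855)]
jaw_grip [(0.71, [373.0, 144.0, 398.0, 187.0], 740)]
post [(0.87, [275.0, 270.0, 314.0, 332.0], 1852)]
board [(0.65, [216.0, 254.0, 335.0, 350.0], 3856)]
dark_post [(0.55, [228.0, 258.0, 268.0, 319.0], 1607), (0.5, [375.0, 144.0, 406.0, 187.0], 723)]
glue []
offcut [(0.8, [245.0, 225.0, 278.0, 276.0], 1359)]
mallet [(0.72, [291.0, 104.0, 360.0, 162.0], 1345)]
```

```bash
python3 - <<'E'
import cv2,numpy as np
a=cv2.imread("pics/top0.png")[120:310,170:490]; b=cv2.imread("pics/side0.png")[90:360,200:460]
cv2.imwrite("pics/top0c.png",cv2.resize(a,None,fx=2.5,fy=2.5,interpolation=2))
cv2.imwrite("pics/side0c.png",cv2.resize(b,None,fx=2.2,fy=2.2,interpolation=2))
E
```

```text
(no output)
```

View pics/top0c.png

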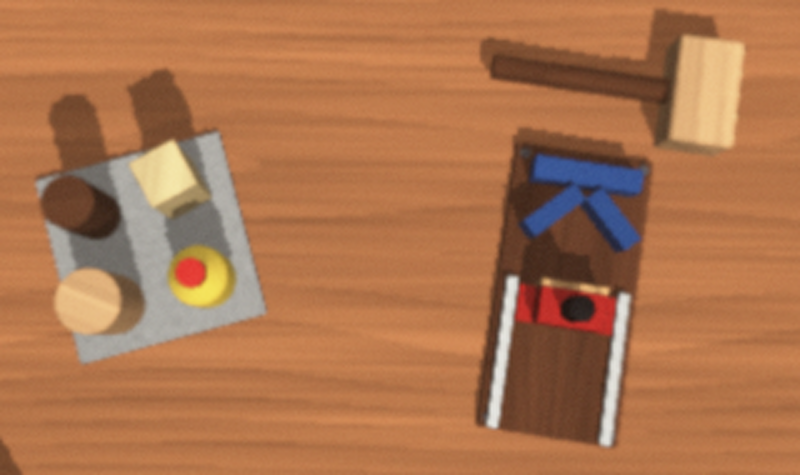

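View pics/side0c.png

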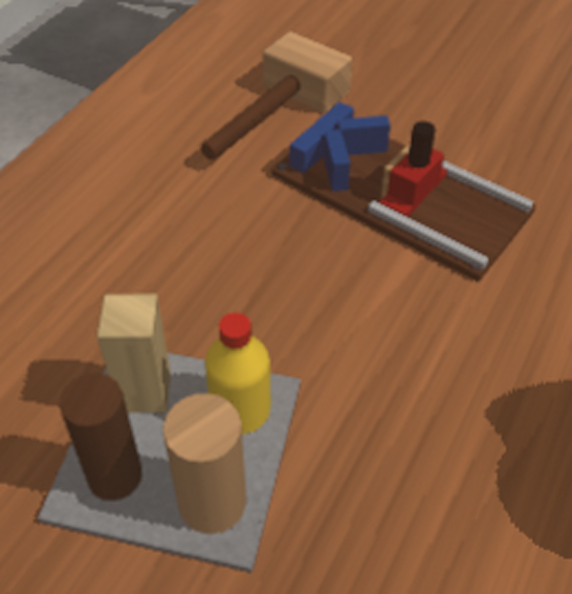

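Top crop (2.5x, offset 170,120): pale post top at crop (88,300), dark post (78,205), offcut (160,170), glue (202,275). The jig plate corners are at (518,140), (650,160), (615,445) and (478,425), with the V away from the robot, the jaw about 2 cm in front of it and the mallet beyond. The side crop shows the same layout.

```bash
cat >> h.py <<'E'
def yaw(v): return np.degrees(np.arctan2(v[1],v[0]))
def tool():
    from scipy.spatial.transform import Rotation as R
    o=get_obs(); return np.array(o["position"]),R.from_quat(o["tool_rot"]).as_matrix()
E
python3 - <<'E'
from h import *
S=lambda L:np.array(L,float)/2.5+[170,120]
im=cv2.imread("pics/top0.png")
c=ray("top",S([(518,140),(650,160),(615,445),(478,425)]),0.012)
print("plate",c.round(4).tolist(),[np.linalg.norm(c[i]-c[i-1]).round(4) for i in range(4)])
mid=(c[0]+c[1])/2; end=(c[2]+c[3])/2; x=(end-mid)/np.linalg.norm(end-mid)
print("yaw",yaw(x),yaw(c[2]-c[1]),yaw(c[3]-c[0]),yaw(c[0]-c[1])+90,"origin",mid+x*.09,end-x*.18)
b=ray("top",S([(37,180),(217,130),(265,313),(82,362)]),0.010)
print("board",b.mean(0).round(4),[yaw(b[i]-b[i-1]).round(1) for i in range(4)],[np.linalg.norm(b[i]-b[i-1]).round(4) for i in range(4)])
print("post,dark,off,glue,handle",ray("top",S([(88,300),(68,198)]),.13).round(4).tolist(),ray("top",S([(162,162)]),.125).round(4),ray("top",S([(191,272)]),.135).round(4),ray("top",S([(577,305)]),.105).round(4))
print("cork",ray("top",S([(543,284),(610,292)]),.057).round(4))
# hsv blobs
h=cv2.cvtColor(im,cv2.COLOR_BGR2HSV); m=(h[...,0]>100)&(h[...,0]<130)&(h[...,1]>120)
print(m.sum())
p,R=tool();print(p,R.round(3).tolist())
E
```

```text
plate [[0.6653, -0.1447, 0.012], [0.6474, -0.2692, 0.012], [0.3813, -0.2328, 0.012], [0.3975, -0.1067, 0.012]] [np.float64(0.2705), np.float64(0.1258), np.float64(0.2686), np.float64(0.1271)]
yaw 172.06906811420242 172.2095418455004 171.92957141772064 171.82291866186085 origin [ 0.56722121 -0.19454652  0.012     ] [ 0.56769868 -0.19461303  0.012     ]
board [0.5609 0.2025 0.01  ] [np.float64(16.0), np.float64(-73.5), np.float64(-164.2), np.float64(105.6)] [np.float64(0.1777), np.float64(0.1768), np.float64(0.1805), np.float64(0.1764)]
post,dark,off,glue,handle [[0.5056, 0.2328, 0.13], [0.5916, 0.2528, 0.13]] [[0.6241 0.175  0.125 ]] [[0.5298 0.1464 0.135 ]] [[ 0.507  -0.1821  0.105 ]]
cork [[ 0.5268 -0.1606  0.057 ]
 [ 0.5204 -0.2206  0.057 ]]
794
[0.27732056 0.560073   0.2445414 ] [[-0.896, 0.444, 0.0], [0.444, 0.896, -0.0], [-0.0, -0.0, -1.0]]
```

```bash

python3 -m inch '[0,-1,0,0,0,-0.204, 0,-1,0,0,0,-0.204, 0,-1,0,0,0,-0.204, 0,-1,0,0,0,-0.204]' 87 20
for i in 1 2 3 4 5 6 7; do python3 -m inch '[-0.55,-0.98,0,0,0,0, -0.55,-0.98,0,0,0,0, -0.55,-0.98,0,0,0,0]' >/dev/null; done
python3 -m inch '[-0.4,-0.8,0,0,0,0, -0.4,-0.8,0,0,0,0, -0.4,-0.8,0,0,0,0, -0.4,-0.8,0,0,0,0, -0.4,-0.8,0,0,0,0]'
python3 - <<'E'
from h import *
p,R=tool();print(p,R.round(3).tolist())
im=camera("wrist");cv2.imwrite("pics/w1.png",im[...,::-1]);print(cal("wrist")[2].round(3).tolist())
o=np.array([.5675,-.1946,0]);a=np.radians(172);J=lambda x,y,z:o+[x*np.cos(a)-y*np.sin(a),x*np.sin(a)+y*np.cos(a),z]
print(proj("wrist",[J(.001,.041,.052),J(.0014,-.041,.052),J(-.0396,0,.052),J(-.09,.065,.012),J(.18,.065,.012),J(.18,-.065,.012),J(.064,0,.105)]).round().tolist())
E
```

```text
time: 1.33
position: [0.2399, 0.4858, 0.2441]
tool_rot: [0.069, 0.998, -0.001, -0.001]
ft_force: [0.2, 0.1, 0.8]
grip_width: 0.0869
grip_force: 0.0
time: 3.5
position: [0.4935, -0.1643, 0.2443]
tool_rot: [0.07, 0.998, 0.001, -0.0]
ft_force: [0.2, 0.2, -0.1]
grip_width: 0.087
grip_force: 0.0
[ 0.49351501 -0.16425148  0.24425113] [[-0.99, 0.139, -0.001], [0.139, 0.99, 0.001], [0.001, 0.001, -1.0]]
[[0.138, 0.953, 0.271, 0.419], [0.99, -0.133, -0.036, -0.152], [0.001, 0.273, -0.962, 0.384], [0.0, 0.0, 0.0, 1.0]]
[[260.0, 256.0], [338.0, 255.0], [299.0, 291.0], [249.0, 310.0], [234.0, 76.0], [363.0, 77.0], [294.0, 214.0]]
```

View pics/w1.png

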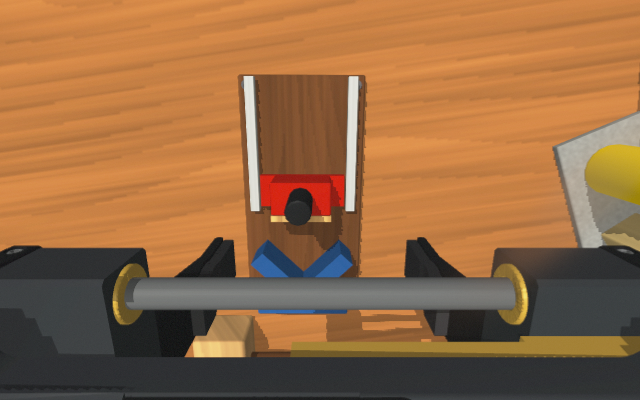

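Wrist view: handle top is at about (298,212), rails at columns 243–260 and 345–358, far plate corners at (239,76) and (365,76). That is about 4 px right of my prediction, so I'll refine the jig pose from the rails, blue and handle.

```bash
cat > jig.py <<'E'
from h import *
from scipy.optimize import least_squares
def rails(n,im,box):
    h=cv2.cvtColor(im,cv2.COLOR_RGB2HSV); m=((h[...,1]<40)&(h[...,2]>150)).astype(np.uint8)
    k=np.zeros_like(m); l,t,r,b=box; k[t:b,l:r]=1; m*=k
    N,L,S,C=cv2.connectedComponentsWithStats(m); out=[]
    for i in np.argsort(-S[1:,4])[:2]+1:
        c=max(cv2.findContours((L==i).astype(np.uint8),0,2)[0],key=len)
        w=ray(n,C[i],.022)[0]; q=ray(n,c.reshape(-1,2),.022)
        r=cv2.minAreaRect((q[:,:2]*1e3).astype(np.float32)); bx=cv2.boxPoints(r)/1e3
        e=[bx[1]-bx[0],bx[2]-bx[1]]; e=max(e,key=np.linalg.norm); e=e if e[0]<0 else -e
        out.append((np.array(r[0])/1e3,yaw(e),np.linalg.norm(e)*1e3,min(r[1])))
    return out
E
python3 - <<'E'
from jig import *
for n,f,box in (("wrist","pics/w1.png",(230,60,380,230)),("top","pics/top0.png",(350,220,430,310))):
    im=cv2.imread(f)[...,::-1].copy(); o=rails(n,im,box)
    print(n,[(a.round(4).tolist(),round(y,2),round(l,1),round(w,1)) for a,y,l,w in o])
    c=(o[0][0]+o[1][0])/2; d=o[1][0]-o[0][0]; d=d if d[1]>0 else -d; a=(o[0][1]+o[1][1])/2
    print("mid",c,"sep",np.linalg.norm(d),"yaw perp",yaw(d)+90,"origin",c-.108*np.array([np.cos(np.radians(a)),np.sin(np.radians(a))]))
camera("wrist"); r=cut_out("wrist","jaw_grip")
print([(x["conf"],x["bbox"]) for x in r],ray("wrist",[298,212],.105))
E
```

```text
wrist [([0.4653, -0.1254], np.float32(171.88), np.float32(138.1), 9.8), ([0.451, -0.2279], np.float32(171.9), np.float32(138.0), 9.4)]
mid [ 0.4581713  -0.17666446] sep 0.10354337009567353 yaw perp 172.05810674643124 origin [ 0.56509155 -0.19189795]
top [([0.4524, -0.231], np.float32(172.07), np.float32(139.0), 10.4), ([0.4671, -0.1277], np.float32(171.94), np.float32(139.2), 9.7)]
mid [ 0.4597769  -0.17935048] sep 0.10432255360375912 yaw perp 171.89941778271117 origin [ 0.56672667 -0.19437537]
[(0.97, [261.0, 175.6, 344.0, 226.7]), (0.56, [585.9, 145.5, 639.1, 202.1])] [[ 0.50312749 -0.18241246  0.105     ]]
```

```bash

python3 -m inch '[-0.156,-0.214,0,0,0,0, -0.156,-0.214,0.5,0,0,0, -0.156,-0.214,0.9,0,0,0, -0.156,-0.214,0.9,0,0,0]'
python3 -m inch '[0,0,0.5,0,0,0, 0,0,0.94,0,0,0, 0,0,0.94,0,0,0, 0,0,0.94,0,0,0]'
python3 -m inch '[0,0,0,0,0,0, 0,0,0,0,0,0, 0,0,0,0,0,0, 0,0,0,0,0,0, 0,0,0,0,0,0, 0,0,0,0,0,0, 0,0,0,0,0,0, 0,0,0,0,0,0]' 0 25
```

```text
time: 3.98
position: [0.4997, -0.1813, 0.1678]
tool_rot: [0.069, 0.998, 0.003, -0.005]
ft_force: [-0.5, 1.0, -0.0]
grip_width: 0.0871
grip_force: 0.0
time: 4.32
position: [0.5026, -0.1833, 0.0971]
tool_rot: [0.069, 0.998, 0.001, -0.002]
ft_force: [0.0, -0.3, 0.2]
grip_width: 0.0869
grip_force: 0.0
time: 4.98
position: [0.5033, -0.1844, 0.0975]
tool_rot: [0.07, 0.998, -0.0, 0.0]
ft_force: [0.7, -0.2, -0.3]
grip_width: 0.0416
grip_force: 0.0
```

```bash

python3 -m inch '[0,0,0,0,0,0, 0,0,0,0,0,0, 0,0,0,0,0,0, 0,0,0,0,0,0, 0,0,0,0,0,0, 0,0,0,0,0,0]'
python3 -m inch '[0.1,0,0,0,0,0, 0.25,0,0,0,0,0, 0.4,0,0,0,0,0, 0.6,0,0,0,0,0, 0.75,0,0,0,0,0, 0.84,0,0,0,0,0, 0.84,0,0,0,0,0, 0.84,0,0,0,0,0]'
```

```text
time: 5.48
position: [0.5033, -0.1847, 0.0972]
tool_rot: [0.07, 0.998, -0.0, -0.0]
ft_force: [-1.0, -2.4, -1.0]
grip_width: 0.0232
grip_force: 25.0
time: 6.15
position: [0.4353, -0.1748, 0.0972]
tool_rot: [0.069, 0.998, 0.0, -0.002]
ft_force: [-4.2, -4.0, -1.5]
grip_width: 0.0233
grip_force: 25.0
```

```bash

python3 -m inch '[0,0,0,0,0,0, 0,0,0,0,0,0, 0,0,0,0,0,0, 0,0,0,0,0,0, 0,0,0,0,0,0]' 87 
python3 -m inch '[0,0,-0.3,0,0,0, 0,0,-0.6,0,0,0, 0,0,-1,0,0,0, 0,0,-1,0,0,0, 0,0,-1,0,0,0]'
python3 -m inch '[0,0,-0.9,0,0,0, 0,0,-0.9,0,0,0, 0,0,-0.9,0,0,0]' >/dev/null
for i in 1 2 3 4 5; do python3 -m inch '[0,1,0,0,0,0, 0,1,0,0,0,0, 0,1,0,0,0,0]' >/dev/null; done
python3 -m inch '[-0.17,0.16,0,0,0,0.233, -0.17,0.16,0,0,0,0.233, -0.17,0.16,0,0,0,0.233, -0.17,0.16,0,0,0,0.233, -0.17,0.16,0,0,0,0.233, -0.17,0.16,0,0,0,0.233]'
python3 - <<'E'
from h import *
p,R=tool();print(p,R.round(3).tolist())
im=camera("wrist");cv2.imwrite("pics/w2.png",im[...,::-1])
for r in cut_out("wrist","post")[:2]: print(r["conf"],r["bbox"])
print(proj("wrist",[(.5065,.2322,.13)]))
E
```

```text
time: 6.57
position: [0.4372, -0.1749, 0.0975]
tool_rot: [0.07, 0.998, 0.0, 0.0]
ft_force: [-0.1, -0.5, -0.3]
grip_width: 0.049
grip_force: 0.0
time: 6.98
position: [0.438, -0.1755, 0.179]
tool_rot: [0.069, 0.998, -0.001, 0.002]
ft_force: [-0.3, 0.2, 0.3]
grip_width: 0.0814
grip_force: 0.0
time: 8.98
position: [0.5074, 0.2309, 0.2486]
tool_rot: [0.249, 0.968, -0.0, -0.001]
ft_force: [-1.0, -0.1, 0.7]
grip_width: 0.0867
grip_force: 0.0
[0.50736778 0.23093481 0.24862777] [[-0.876, 0.482, -0.001], [0.482, 0.876, -0.001], [0.001, -0.001, -1.0]]
0.87 [287.2, 146.9, 356.9, 234.7]
[[318.75214676 203.45123378]]
```

View pics/w2.png

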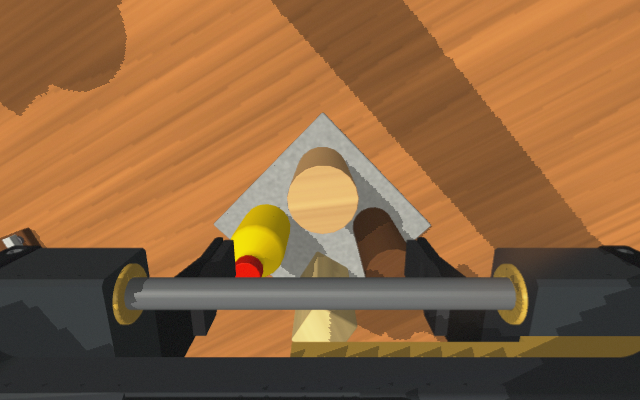

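```bash

python3 -m inch '[0.018,0.009,0.5,0,0,0, 0.018,0.009,1,0,0,0, 0.018,0.009,1,0,0,0, 0.018,0.009,1,0,0,0]' 87
python3 -m inch '[0,0,0.3,0,0,0, 0,0,0.6,0,0,0, 0,0,0.9,0,0,0, 0,0,1,0,0,0, 0,0,1,0,0,0, 0,0,1,0,0,0, 0,0,1,0,0,0]'
python3 -m inch '[0,0,0,0,0,0, 0,0,0,0,0,0, 0,0,0,0,0,0, 0,0,0,0,0,0, 0,0,0,0,0,0, 0,0,0,0,0,0, 0,0,0,0,0,0, 0,0,0,0,0,0, 0,0,0,0,0,0, 0,0,0,0,0,0]' 40 25
```

```text
time: 9.42
position: [0.5051, 0.2326, 0.1677]
tool_rot: [0.25, 0.968, -0.001, -0.003]
ft_force: [0.8, -0.3, 0.5]
grip_width: 0.0873
grip_force: 0.0
time: 10.0
position: [0.5084, 0.2336, 0.0915]
tool_rot: [0.25, 0.968, 0.001, 0.002]
ft_force: [1.3, -0.6, -0.9]
grip_width: 0.0871
grip_force: 0.0
time: 10.83
position: [0.5068, 0.2332, 0.0894]
tool_rot: [0.25, 0.968, 0.0, 0.0]
ft_force: [0.9, 0.4, 1.8]
grip_width: 0.0559
grip_force: 25.0
```

```bash

python3 -m inch '[0,0,-0.15,0,0,0, 0,0,-0.4,0,0,0, 0,0,-0.7,0,0,0, 0,0,-1,0,0,0, 0,0,-1,0,0,0]'
python3 -m inch '[0,0,-0.4,0,0,0, 0,0,-0.8,0,0,0, 0,0,-0.98,0,0,0, 0,0,-0.98,0,0,0]'
python3 -m inch '[0,0,0,0,0,-0.05, 0,0,0,0,0,-0.1, 0,0,0,0,0,-0.15, 0,0,0,0,0,-0.2, 0,0,0,0,0,-0.233, 0,0,0,0,0,-0.233]'
for i in 1 2 3 4 5; do python3 -m inch '[-0.07,-0.33,0,0,0,0, -0.15,-0.67,0,0,0,0, -0.225,-1,0,0,0,0]' >/dev/null; done
python3 -m inch '[0,-0.1,0,0,0,0, 0,-0.18,0,0,0,0, 0,-0.18,0,0,0,0, 0,-0.18,0,0,0,0, 0,-0.18,0,0,0,0]'
python3 - <<'E'
from h import *
p,R=tool();print(p,R.round(3).tolist())
for n in("wrist","side"):
    im=camera(n);cv2.imwrite(f"pics/{n}3.png",im[...,::-1])
a=cv2.imread("pics/wrist3.png"); b=cv2.resize(cv2.imread("pics/side3.png")[40:240,280:520],None,fx=1.6,fy=1.6)
c=np.zeros((330,800,3),np.uint8); c[:300,:400]=cv2.resize(a[60:360,120:520],(400,300)); c[:320,400:784]=b; cv2.imwrite("pics/m3.png",c)
E
```

```text
time: 11.25
position: [0.5091, 0.2338, 0.173]
tool_rot: [0.25, 0.968, 0.002, 0.003]
ft_force: [1.0, 0.8, -2.4]
grip_width: 0.0558
grip_force: 25.0
time: 11.58
position: [0.5085, 0.2337, 0.2502]
tool_rot: [0.25, 0.968, 0.002, 0.003]
ft_force: [0.0, -0.6, -1.8]
grip_width: 0.0555
grip_force: 25.0
time: 12.08
position: [0.5053, 0.2328, 0.245]
tool_rot: [0.069, 0.998, -0.001, -0.002]
ft_force: [-0.1, 0.4, -2.4]
grip_width: 0.0557
grip_force: 25.0
time: 13.75
position: [0.5378, -0.1881, 0.2473]
tool_rot: [0.069, 0.998, 0.001, -0.001]
ft_force: [-0.2, -0.5, -3.0]
grip_width: 0.0554
grip_force: 25.0
[ 0.53779948 -0.1881473   0.24725385] [[-0.99, 0.138, -0.001], [0.138, 0.99, 0.001], [0.001, 0.001, -1.0]]
```

View pics/m3.png

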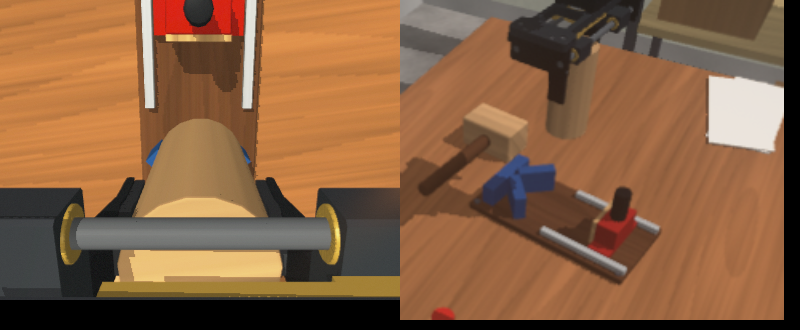

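```bash

python3 -m inch '[-0.01,-0.024,0.3,0,0,0, -0.01,-0.024,0.6,0,0,0, -0.01,-0.024,0.9,0,0,0, -0.01,-0.024,1,0,0,0, -0.01,-0.024,1,0,0,0]'
python3 -m inch '[0,0,0.3,0,0,0, 0,0,0.55,0,0,0, 0,0,0.75,0,0,0, 0,0,0.85,0,0,0, 0,0,0.88,0,0,0, 0,0,0.88,0,0,0, 0,0,0.88,0,0,0, 0,0,0.88,0,0,0]'
python3 - <<'E'
from h import *
p,R=tool();print(p)
im=camera("side");cv2.imwrite("pics/s4.png",cv2.resize(im[90:240,300:480,::-1],None,fx=4,fy=4,interpolation=2))
E
```

```text
time: 14.27
position: [0.5374, -0.1901, 0.1657]
tool_rot: [0.069, 0.998, 0.001, -0.002]
ft_force: [-0.1, 0.4, -2.3]
grip_width: 0.0558
grip_force: 25.0
time: 14.93
position: [0.5398, -0.1922, 0.0987]
tool_rot: [0.07, 0.998, -0.001, 0.001]
ft_force: [0.5, 0.4, -2.2]
grip_width: 0.0557
grip_force: 25.0
[ 0.53977599 -0.19218174  0.09872713]
```

View pics/s4.png

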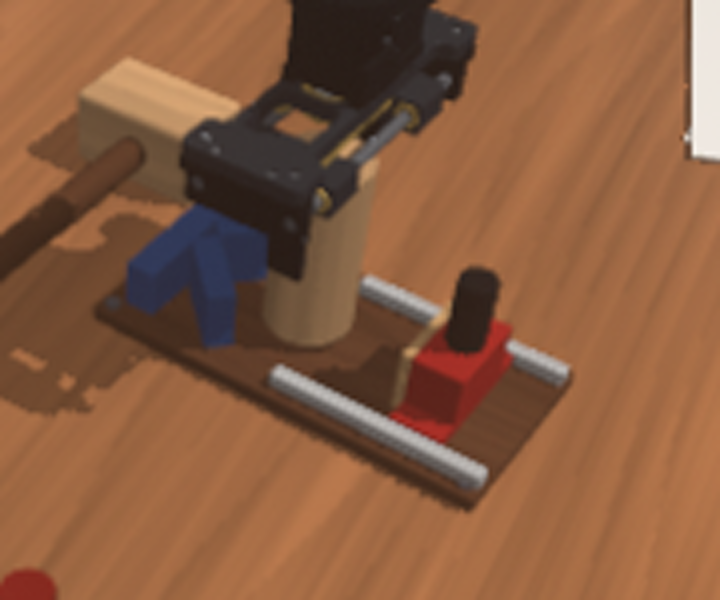

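The side view shows the post upright just above the plate in front of the V, with the jaw well open. Next I lower it to contact.

```bash

python3 -m inch '[0,0,0.03,0,0,0, 0,0,0.05,0,0,0, 0,0,0.05,0,0,0, 0,0,0.05,0,0,0]'
python3 -m inch '[0,0,0.013,0,0,0, 0,0,0.025,0,0,0, 0,0,0.025,0,0,0, 0,0,0.025,0,0,0]'
python3 -m inch '[0,0,0.013,0,0,0, 0,0,0.013,0,0,0, 0,0,0.013,0,0,0]'
```

```text
time: 15.32
position: [0.5387, -0.1917, 0.0933]
tool_rot: [0.07, 0.998, 0.0, -0.0]
ft_force: [-0.1, 0.4, -2.5]
grip_width: 0.0556
grip_force: 25.0
time: 15.65
position: [0.5389, -0.1917, 0.0914]
tool_rot: [0.07, 0.998, -0.0, 0.0]
ft_force: [0.5, 0.0, -0.5]
grip_width: 0.0554
grip_force: 25.0
time: 15.9
position: [0.539, -0.1917, 0.0914]
tool_rot: [0.07, 0.998, -0.0, 0.0]
ft_force: [-1.6, 1.2, 5.8]
grip_width: 0.0557
grip_force: 25.0
```

```bash

python3 -m inch '[0,0,0,0,0,0, 0,0,0,0,0,0, 0,0,0,0,0,0, 0,0,0,0,0,0]' 66
python3 -m inch '[0,0.02,0.01,0,0,0, 0,0.02,0.01,0,0,0, 0,0.02,0.01,0,0,0]'
python3 -m inch '[0,0,0,0,0,0, 0,0,0,0,0,0, 0,0,0,0,0,0, 0,0,0,0,0,0, 0,0,0,0,0,0, 0,0,0,0,0,0]' 40 6
python3 -m inch '[-0.02,0,0,0,0,0, -0.04,0,0,0,0,0, -0.07,0,0,0,0,0, -0.1,0,0,0,0,0, -0.13,0,0,0,0,0, -0.16,0,0,0,0,0, -0.19,0,0,0,0,0, -0.22,0,0,0,0,0, -0.25,0,0,0,0,0, -0.26,0,0,0,0,0, -0.26,0,0,0,0,0]'
```

```text
time: 16.23
position: [0.5389, -0.1918, 0.0902]
tool_rot: [0.07, 0.998, -0.0, 0.0]
ft_force: [0.1, 0.2, 0.4]
grip_width: 0.0655
grip_force: 0.0
time: 16.48
position: [0.5389, -0.1899, 0.0893]
tool_rot: [0.07, 0.998, 0.0, -0.0]
ft_force: [0.4, -0.0, 0.0]
grip_width: 0.0657
grip_force: 0.0
time: 16.98
position: [0.5391, -0.1903, 0.0895]
tool_rot: [0.07, 0.998, -0.0, 0.0]
ft_force: [0.2, -0.1, -0.4]
grip_width: 0.0556
grip_force: 6.0
time: 17.9
position: [0.5602, -0.1932, 0.0895]
tool_rot: [0.07, 0.998, -0.0, 0.0]
ft_force: [-0.4, -0.5, -0.3]
grip_width: 0.0558
grip_force: 6.0
```

```bash
for i in 1 2 3 4 5 6; do python3 -m inch '[-0.013,0,0,0,0,0, -0.013,0,0,0,0,0, -0.013,0,0,0,0,0]' | egrep 'position|ft_f'; done
```

```text
position: [0.5607, -0.1932, 0.0895]
ft_force: [-0.2, -0.4, -0.4]
position: [0.5617, -0.1933, 0.0895]
ft_force: [-0.5, -0.4, 0.3]
position: [0.5628, -0.1935, 0.0895]
ft_force: [-0.4, -0.7, 0.1]
position: [0.5639, -0.1936, 0.0895]
ft_force: [-0.7, -0.9, -0.2]
position: [0.5649, -0.1937, 0.0895]
ft_force: [1.1, 0.9, 0.1]
position: [0.566, -0.1939, 0.0895]
ft_force: [-0.5, -0.1, -0.1]
```

```bash
for i in 1 2 3 4; do python3 -m inch '[-0.013,0,0,0,0,0, -0.013,0,0,0,0,0, -0.013,0,0,0,0,0]' | egrep 'position|ft_f'; done
python3 - <<'E'
from h import *
camera("wrist")
for n in("wrist","side"):
    im=camera(n);cv2.imwrite(f"pics/{n}5.png",im[...,::-1])
a=cv2.imread("pics/wrist5.png")[60:360,120:520]; b=cv2.resize(cv2.imread("pics/side5.png")[90:210,300:460],None,fx=2.5,fy=2.5,interpolation=2)
cv2.imwrite("pics/m5.png",np.hstack([a,b]))
E
```

```text
position: [0.567, -0.1941, 0.0895]
ft_force: [0.1, 0.1, 0.6]
position: [0.5676, -0.194, 0.0895]
ft_force: [-1.9, -1.0, 1.4]
position: [0.568, -0.194, 0.0896]
ft_force: [-5.1, 0.2, 3.0]
position: [0.5684, -0.1941, 0.0895]
ft_force: [-6.7, -0.4, 4.9]
```

View pics/m5.png

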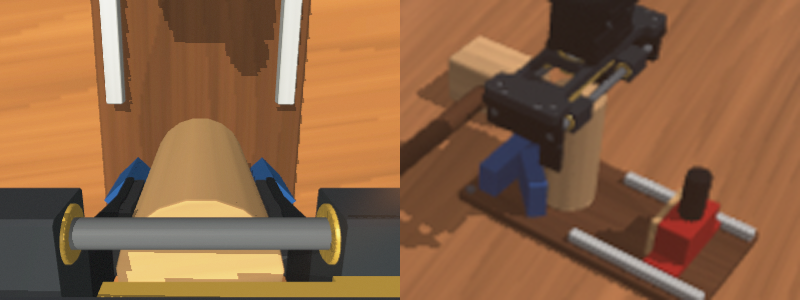

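Contact is built up along −x with almost no sideways force, so the post is centred in the V. I'll relax the push a little and let go.

```bash
python3 -m inch '[0.015,0,0,0,0,0, 0.02,0,0,0,0,0, 0.02,0,0,0,0,0]' 
python3 -m inch '[0,0,0,0,0,0, 0,0,0,0,0,0, 0,0,0,0,0,0, 0,0,0,0,0,0, 0,0,0,0,0,0, 0,0,0,0,0,0, 0,0,0,0,0,0, 0,0,0,0,0,0]' 87
python3 -m inch '[0,0,-0.4,0,0,0, 0,0,-0.8,0,0,0, 0,0,-1,0,0,0, 0,0,-1,0,0,0]'
python3 -m inch '[0.5,0,-0.5,0,0,0, 1,0,-0.6,0,0,0, 1,0,-0.6,0,0,0, 1,0,-0.6,0,0,0]'
python3 - <<'E'
from h import *
p,R=tool();print(p)
for n in("wrist","top"):
    im=camera(n);cv2.imwrite(f"pics/{n}6.png",im[...,::-1])
a=cv2.imread("pics/wrist6.png")[60:360,120:520]; b=cv2.resize(cv2.imread("pics/top6.png")[160:280,350:450],None,fx=2.5,fy=2.5,interpolation=2)
cv2.imwrite("pics/m6.png",np.hstack([a,b]))
E
```

```text
time: 20.8
position: [0.5682, -0.1941, 0.0895]
tool_rot: [0.07, 0.998, 0.0, -0.0]
ft_force: [-3.5, 0.8, 3.1]
grip_width: 0.0561
grip_force: 6.0
time: 21.47
position: [0.5685, -0.1943, 0.0895]
tool_rot: [0.07, 0.998, -0.0, 0.0]
ft_force: [-0.5, 0.5, 0.2]
grip_width: 0.0867
grip_force: 0.0
time: 21.8
position: [0.5709, -0.1956, 0.1738]
tool_rot: [0.07, 0.998, -0.002, 0.004]
ft_force: [-0.2, 0.1, -0.2]
grip_width: 0.087
grip_force: 0.0
time: 22.13
position: [0.486, -0.1819, 0.2177]
tool_rot: [0.07, 0.998, 0.001, -0.001]
ft_force: [-0.1, -0.3, -0.8]
grip_width: 0.0867
grip_force: 0.0
[ 0.48596633 -0.18187746  0.21769015]
```

View pics/m6.png

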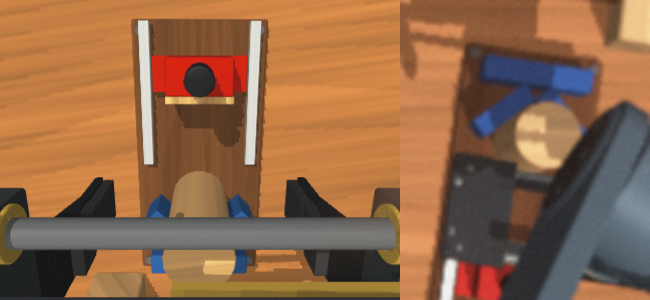

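```bash

python3 -m inch '[0.3,0,0,0,0,0, 0.61,0,0,0,0,0, 0.61,0,0,0,0,0, 0.61,0,0,0,0,0, 0.61,0,0,0,0,0]'
python3 - <<'E'
from jig import *
p,R=tool();print(p)
im=camera("wrist");cv2.imwrite("pics/w7.png",im[...,::-1])
for r in cut_out("wrist","post")[:2]: print(r["conf"],r["bbox"])
try:
    o=rails("wrist",im,(200,20,420,330))
    print([(a.round(4).tolist(),round(float(y),2),round(float(l),1),round(float(w),1)) for a,y,l,w in o])
except Exception as e: print(e)
cv2.imwrite("pics/w7c.png",cv2.resize(im[40:340,170:470,::-1],None,fx=2,fy=2,interpolation=2))
E
```

```text
time: 22.65
position: [0.4424, -0.1772, 0.2173]
tool_rot: [0.07, 0.998, -0.0, 0.001]
ft_force: [0.7, -0.5, 0.4]
grip_width: 0.0868
grip_force: 0.0
[ 0.44238378 -0.17715784  0.21729147]
0.89 [286.4, 268.8, 350.2, 358.4]
[([0.4656, -0.1257], 171.84, 137.9, 9.7), ([0.4513, -0.2283], 171.94, 137.9, 9.4)]
```

View pics/w7c.png

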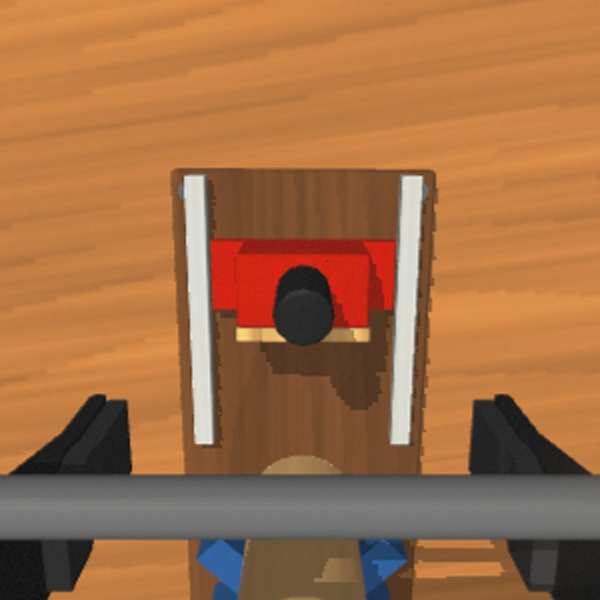

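```bash
python3 - <<'E'
from h import *
a=np.radians(171.9);ex=np.array([np.cos(a),np.sin(a)]);ey=np.array([-ex[1],ex[0]])
m=(np.array([.4656,-.1257])+[.4513,-.2283])/2; O=m-.108*ex
J=lambda uv,z:(((ray("wrist",[uv],z)[0][:2]-O)@np.c_[ex,ey])*1e3).round(1)
print("origin",O,"foot front",J((320,268.4),.012),"foot mid y",J((320.5,267.5),.012),"cork",J((288,211),.057),J((355,211),.057),"handle",J((321.5,198),.105),"rail near ends",J((272,262),.022),J((370,262),.022))
E
```

```text
origin [ 0.56537256 -0.19221733] foot front [25.4  0.5] foot mid y [26.5  0. ] cork [105.4  29.9] [105.5 -31. ] handle [130.8  -0.2] rail near ends [37.8 51.4] [ 38.1 -52.3]
```

Foot front edge reads 25–26.5 mm (28 expected) and y≈0, so the post is home; the jaw is at about 77.5 mm. Next I grip the handle again.

```bash

python3 -m inch '[0,0,0.4,0,0,0, 0,0,0.7,0,0,0, 0,0,0.7,0,0,0, 0,0,0.7,0,0,0, 0,0,0.7,0,0,0, 0,0,0.7,0,0,0]' 70
```

```text
time: 23.25
position: [0.442, -0.177, 0.1627]
tool_rot: [0.07, 0.998, -0.001, 0.001]
ft_force: [-0.6, 0.5, -0.2]
grip_width: 0.0706
grip_force: 0.0
```

```bash

python3 -m inch '[0.056,0.005,0,0,0,0, 0.056,0.005,0.4,0,0,0, 0.056,0.005,0.8,0,0,0, 0.056,0.005,0.8,0,0,0, 0.056,0.005,0.8,0,0,0]'
python3 -m inch '[0,0,0,0,0,0, 0,0,0,0,0,0, 0,0,0,0,0,0, 0,0,0,0,0,0, 0,0,0,0,0,0, 0,0,0,0,0,0, 0,0,0,0,0,0, 0,0,0,0,0,0, 0,0,0,0,0,0, 0,0,0,0,0,0, 0,0,0,0,0,0, 0,0,0,0,0,0]' 0 25
python3 -m inch '[-0.05,0,0,0,0,0, -0.12,0,0,0,0,0, -0.2,0,0,0,0,0, -0.3,0,0,0,0,0, -0.4,0,0,0,0,0, -0.5,0,0,0,0,0, -0.6,0,0,0,0,0, -0.7,0,0,0,0,0, -0.78,0,0,0,0,0, -0.83,0,0,0,0,0, -0.85,0,0,0,0,0, -0.85,0,0,0,0,0]'
```

```text
time: 23.67
position: [0.4355, -0.1748, 0.0972]
tool_rot: [0.07, 0.998, 0.001, -0.001]
ft_force: [0.1, -0.2, 0.4]
grip_width: 0.0698
grip_force: 0.0
time: 24.67
position: [0.4365, -0.1751, 0.0976]
tool_rot: [0.07, 0.998, 0.0, 0.0]
ft_force: [-0.2, 2.0, 3.6]
grip_width: 0.0233
grip_force: 25.0
time: 25.67
position: [0.5034, -0.1847, 0.0976]
tool_rot: [0.069, 0.998, 0.0, -0.001]
ft_force: [-2.3, 1.1, 4.9]
grip_width: 0.0235
grip_force: 25.0
```

```bash
for i in 1 2 3 4; do python3 -m inch '[-0.013,0,0,0,0,0, -0.026,0,0,0,0,0, -0.026,0,0,0,0,0]' | egrep 'position|ft_f'; done
for i in 1 2 3; do python3 -m inch '[-0.013,0,0,0,0,0, -0.013,0,0,0,0,0, -0.013,0,0,0,0,0]' | egrep 'position|ft_f'; done
```

```text
position: [0.505, -0.185, 0.0976]
ft_force: [-3.2, 0.5, 4.6]
position: [0.507, -0.1853, 0.0976]
ft_force: [-2.3, 0.6, 4.1]
position: [0.509, -0.1855, 0.0976]
ft_force: [-2.8, 1.1, 5.9]
position: [0.5111, -0.1858, 0.0976]
ft_force: [-2.2, 0.6, 5.4]
position: [0.5121, -0.186, 0.0976]
ft_force: [-3.1, -0.1, 5.6]
position: [0.5131, -0.1861, 0.0976]
ft_force: [-2.8, 0.7, 5.2]
position: [0.5142, -0.1863, 0.0976]
ft_force: [-1.3, 0.2, 5.5]
```

```bash
for i in 1 2 3 4 5; do python3 -m inch '[-0.013,0,0,0,0,0, -0.013,0,0,0,0,0, -0.013,0,0,0,0,0]' | egrep 'position|ft_f'; done
```

```text
position: [0.5145, -0.1863, 0.0976]
ft_force: [-4.4, 0.0, 5.9]
position: [0.5146, -0.1863, 0.0976]
ft_force: [-7.0, -0.1, 8.1]
position: [0.5146, -0.1863, 0.0976]
ft_force: [-8.4, -1.0, 10.5]
position: [0.5147, -0.1863, 0.0976]
ft_force: [-9.8, -1.8, 11.2]
position: [0.5147, -0.1863, 0.0976]
ft_force: [-12.4, -2.1, 11.5]
```

The jaw has stopped dead with the force climbing, at the handle position expected for joint ≈ 0. I'll relax, release, retreat and check.

```bash
python3 -m inch '[0.03,0,0,0,0,0, 0.03,0,0,0,0,0]' | egrep 'posi|ft_f' 
python3 -m inch '[0,0,0,0,0,0, 0,0,0,0,0,0, 0,0,0,0,0,0, 0,0,0,0,0,0, 0,0,0,0,0,0, 0,0,0,0,0,0, 0,0,0,0,0,0, 0,0,0,0,0,0]' 80 | egrep 'posi|ft_f'
python3 -m inch '[0,0,-0.4,0,0,0, 0,0,-0.8,0,0,0, 0,0,-1,0,0,0, 0,0,-1,0,0,0, 0,0,-1,0,0,0]' >/dev/null
python3 -m inch '[0.3,0.3,-0.5,0,0,0, 0.6,0.6,-0.6,0,0,0, 0.8,1,-0.6,0,0,0, 0.8,1,-0.6,0,0,0, 0.8,1,-0.6,0,0,0]' >/dev/null
python3 -m inch '[0,0.5,0,0,0,0, 0,1,0,0,0,0, 0,1,0,0,0,0, 0,1,0,0,0,0, 0,1,0,0,0,0]'
python3 - <<'E'
from h import *
for n in("top","side"):
    im=camera(n);cv2.imwrite(f"pics/{n}8.png",im[...,::-1])
a=cv2.resize(cv2.imread("pics/top8.png")[160:310,340:450],None,fx=3,fy=3,interpolation=2); b=cv2.resize(cv2.imread("pics/side8.png")[90:240,290:470],None,fx=2.5,fy=3,interpolation=2)
cv2.imwrite("pics/m8.png",np.hstack([a,b]))
o=np.array([.5667,-.1944,0]);t=np.radians(172);J=lambda x,y,z:o+[x*np.cos(t)-y*np.sin(t),x*np.sin(t)+y*np.cos(t),z]
print(((proj("top",[J(0,0,.132),J(.052,0,.105),J(.028,.03,.057)])-[340,160])*3).round(),((proj("side",[J(0,0,.132)])-[290,90])*[2.5,3]).round())
E
```

```text
position: [0.5146, -0.1863, 0.0976]
ft_force: [-7.3, -0.0, 8.1]
position: [0.5179, -0.1867, 0.0974]
ft_force: [0.0, 0.4, -0.2]
time: 30.75
position: [0.4771, -0.02, 0.2247]
tool_rot: [0.069, 0.998, -0.0, -0.0]
ft_force: [0.7, -0.3, -0.7]
grip_width: 0.0799
grip_force: 0.0
[[206. 160.]
 [189. 235.]
 [221. 211.]] [[200. 114.]]
```

View pics/m8.png

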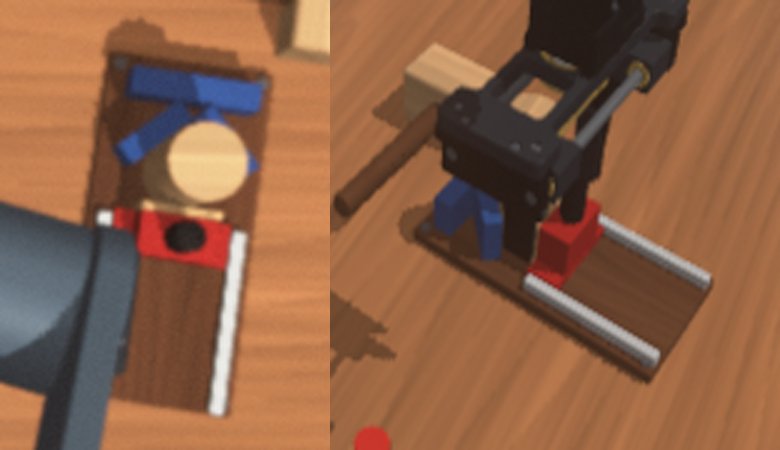

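The top view shows the post's top at crop (207,161) against (206,160) predicted for a seated upright post. The handle is at (186,235) against (189,235) for a shut jaw, and the gripper is clear.

```bash
python3 -c "
from rig import hand_in
print(hand_in())"
```

```text
the job is handed in; nothing more can be done
None
```

I handed the job in at about 31 s: the last top view shows the pale post upright and fully home in the V with the jaw shut snug against it, and the arm never went near the mallet or touched the other bystanders; the judge's verdict was not reported back.

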